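Put a cork into the covered collecting box

ROBOT

A 6-joint arm with a two-finger parallel gripper is mounted at the origin on a cart in front of the work surface, level with it; the furniture and walls round the work are solid. World frame = base frame: x ahead of the robot, y to its left, z up, the work surface at z = 0. Lengths are in mm, angles in degrees, forces in N, time in s.
With the tool pointing down it reaches from about 250 to 775 mm from the base axis. Payload 8.9 kg.
Tool frame: the origin (TCP) lies on the centre line of the jaws, within the pads' length; the fingertips stand 22 mm ahead of it and the grasp point (between the pads) lies 3 mm ahead of it (ctrl.tips_ahead is the distance from the TCP to the fingertips, in mm); z points along the fingers, y is the line along which they close (so a half turn about z gives the same grasp; the last joint's range is limited). The gripper opens to 85 mm and grips with 20 to 120 N. Pads are 22 mm wide; open, the fingers measure 114 mm over their backs; the gripper's body (76 mm by 85 mm) begins 54 mm behind the grasp point. The pads swing forward as they close: fully open they stand 13 mm farther back than shut.
Start: joints at [61.003, 16.656, -8.789, 64.555, 0, 82.019], TCP at [188.275, 490.078, 253.305] pointing down, gripper open.
Joint ranges: [-144.48, 144.48], [-52.06, 99.96], [-74.48, 78.29], [-112.23, 115.85], [-86.99, 84.42], [-180, 180]. Speed limits (degrees/s): [127.2, 127.2, 159.86, 180, 180, 180].

INTERFACE

Orientations are given as a 3x3 rotation matrix whose columns are the frame's x, y, z axes.
In Python, from workcell import ctrl gives the robot as it stands.
- The arm moves only by the tool jog_arm, never from a script. Its arguments are lists of equal length, an entry for each row: "slide": the shift along the tool's x, y, z scaled (see below), a list of three; "angular": the turn, a rotation vector about the tool's x, y, z scaled (see below), a list of three; "claw": the opening, from 0 (shut) to 1 (fully open). In form: {"slide": [[x, y, z], ...], "angular": [[rx, ry, rz], ...], "claw": [claw, ...]}. A call has 1 to 12 rows; each row is the pose to reach, as a shift and turn from the pose commanded when the call began, along the tool's axes at that moment, turning the shorter way round; what a row does not reach only later rows make up. The controller multiplies each number of a shift by 0.3 m and each number of a turn by 360 degrees. A row lasts 1/12 s, in which the tool goes at most 41.7 mm and 7.16 degrees, less where a joint would pass 70% of its speed; a pose out of reach is approached as far as the arm can. A call with a number of a shift or a turn outside -1 to 1 is refused whole. A call with a gripper value outside its range is refused whole. The fingers move at their own pace and stop on an object; "force" is the grip in N (left out, the last holds). Time passes only in rows, so rows that repeat a pose let the fingers close. It gives the time, the measured TCP pose, the force, the opening and the grip force at its end, in the units of the state.
- ctrl.get_obs(): the state, without advancing time (a new reading comes with each control period).
- ctrl.camera(name): name is "side" or "top"; returns a dict with "color" (384x512x3 uint8, red, green, blue), "fx", "fy", "cx", "cy" (pixels), "extrinsics" (4x4, takes a point from camera to world coordinates). Camera axes: x right, y down, z forward; pixel columns grow to the right and rows downward; lengths in mm; the calibration is good to about 2 mm. A picture is of the moment at which its call begins. There is no depth.
- ctrl.job_done(): hands the job in; it is judged then, once.
The state is a dict: "time": time; "qpos": joint angles; "qd": joint speeds; "joint_torque": joint torques, N m; "eef_pos": TCP position; "ee_rot": TCP orientation; "ft_force": force on the tool from outside, world axes, zero at the start; "ft_torque": the same for the moment, N m; "width": finger opening in mm; "finger_force": force on a finger pad.
Only numpy, scipy, OpenCV 4.12 (cv2) and the standard library are available. Lean on these libraries where they do the work, as an engineer would, in place of code of your own. Each camera call takes 0.05 s, during which the arm holds its last target. There are 200 camera calls.

TASK

Swing the round steel cover of the wooden cork box well aside on its pin, so that the whole port is clear. Push the cork that lies in the trough along it, without picking it up, until it drops through the port into the box. Then swing the cover fully shut again, let go, and leave the mug, jar and steel wool near the box alone.

Things in the scene. Friction and masses are not known exactly. Their poses are not given: they have to be found in the camera images.
- cork_box: Hollow plywood box, 176 (x) by 300 (y) by 85 mm high, screwed to the table. Origin: centre of its underside; z up, robot on its -x side. In its flat top (deck, 85 mm up) a trough 64 mm wide and 8 mm deep (floor 77 mm up) runs along y, centred on x = -20 mm, from a closed end at y = +135 mm to the port at its -y end. Beyond the port the deck is level.
- port (a point): Centre of the port at the level of the trough floor: box frame x = -20, y = -40, z = 77 mm. The port is a rectangular hole, 64 mm along the box's x (the full trough width) by 44 mm along its y; its far (-y) edge is the trough's 8 mm high end wall.
- pin (a point): Vertical pin on which the cover swings, at deck height: box frame x = +42, y = -40, z = 85 mm.
- cover (a joint): Angle of the cover about the pin, rad, counter-clockwise seen from above: 0 = shut (stop), the cover reaches from the pin along the box's -x and covers the port; 1.7 = open stop, it points along the box's -y, away from the trough. Above 1.3 the port is clear. It starts shut or a little ajar (0 to 0.25). It has light friction (under 1 N at the knob), no spring, and stays where it is left.
- disc (a point): Centre of the top of the cover's disc: flat steel, 90 mm diameter, 4 mm thick, lying on the deck (its top 4.5 mm above the deck), centre 62 mm from the pin and joined to it by an arm 28 mm wide.
- knob (a point): Centre of the top face of the cover's upright round metal knob, 16 mm diameter, 30 mm high, 88 mm from the pin on the far side of the disc; it stands on the disc, and its top is 34.5 mm above the deck (119.5 mm above the table).
- cork_center (a point): Centre of the loose cork, a cylinder 44 mm long and 24 mm in diameter, lying on its side on the trough floor on the +y side of the port (box y = +40 to +85 mm), its axis (this point's x) roughly across the trough (within about 20 degrees). It weighs about 12 g and rolls or slides when pushed. Other corks elsewhere on the table stay where they are.
- mug: Bystander: purple mug, 91 by 121 by 100 mm high with its handle, loose on the table at the box's +y end. (A tall blue tote of bottles, about 0.35 m high, stands beyond it, from x = 0.55 and y = 0.3 m: keep the arm clear of it.) Origin: centre of its underside.
- jar: Bystander: screw-top glass jar, 68 mm diameter, 90 mm high, loose on the table at the box's -y end. Origin: centre of its underside.
- wool: Bystander: round steel-wool pad, 65 mm, 26 mm high, loose on the table behind the box (+x). Origin: centre of its underside.
- cork: The same loose cork, as a body; its origin lies on its curved side and turns with it as it rolls, so use its centre point instead.
Things that resemble listed ones, but are neither listed nor needed, are in the scene too. Leave any blue, orange or purple look-alike of the cork alone.

How it is judged:
By the outcome, as a careful person would: the job done as asked, in the order asked, and still so for the second after the job is handed in, with the robot touching nothing.
It also fails if it takes over 72 s, if anything falls off the work surface, if the arm or the gripper's body presses on something with over 40 N, if the wrist force passes 120 N, or if a joint passes its speed limit or range.

## Working session

There is one attempt and no reset: what is moved stays moved. The work goes in short steps, Python scripts to look and compute and a tool call to move; the robot and the scene stay as the last step left them, time stands still between calls to the robot, and variables do not carry over. Pictures are saved under pics/ and viewed, at most 10 in all, crops included, and the job is handed in when it is done.

Besides the shell and the picture viewer there is one more tool, called after "Emit:" by a JSON object that holds its "method" and its "body", one argument or row to a line. jog_arm: Moves the arm, as the interface text tells. Shifts and turns lie within -1 to 1; 1 stands for 0.3 m of shift or 360 degrees of turn. Its arguments: {"type":"object","properties":{"slide":{"type":"array","items":{"type":"array","items":{"type":"number"}}},"angular":{"type":"array","items":{"type":"array","items":{"type":"number"}}},"claw":{"type":"array","items":{"type":"number"}},"force":{"type":"number"}},"required":["slide","angular","claw"]}

```bash
mkdir -p pics; ls; python3 - <<'E'
from workcell import ctrl
import cv2,numpy as np
for n in("top","side"):
    c=ctrl.camera(n); cv2.imwrite(f"pics/{n}0.png",cv2.resize(c["color"][:,:,::-1],(800,600),interpolation=cv2.INTER_CUBIC))
    print(n,c["fx"],c["fy"],c["cx"],c["cy"],np.round(c["extrinsics"],3).tolist())
o=ctrl.get_obs();print(o["time"],o["eef_pos"],np.round(o["ee_rot"],3).tolist(),o["width"],ctrl.tips_ahead)
E
```

```text
pics
top 381.15964056049194 381.15964056049194 252.2825550746024 193.534884170906 [[-0.028, -0.999, 0.039, 538.17], [-1.0, 0.028, 0.002, 47.59], [-0.003, -0.039, -0.999, 1398.805], [0.0, 0.0, 0.0, 1.0]]
side 401.2783440133667 401.2783440133667 258.76634140975716 181.97194047924012 [[-0.948, -0.114, 0.299, 290.856], [-0.32, 0.357, -0.878, 989.072], [-0.007, -0.927, -0.375, 516.68], [0.0, 0.0, 0.0, 1.0]]
0.1 [188.11111548 489.76621389 252.82847199] [[-0.933, 0.359, -0.001], [0.359, 0.933, -0.001], [0.0, -0.001, -1.0]] 85.42071014384292 22.0
```

View pics/top0.png

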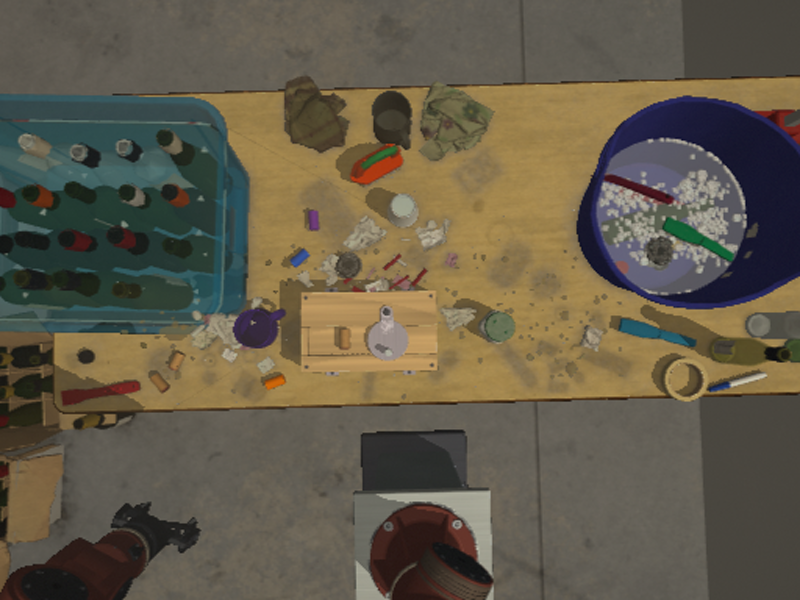

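View pics/side0.png

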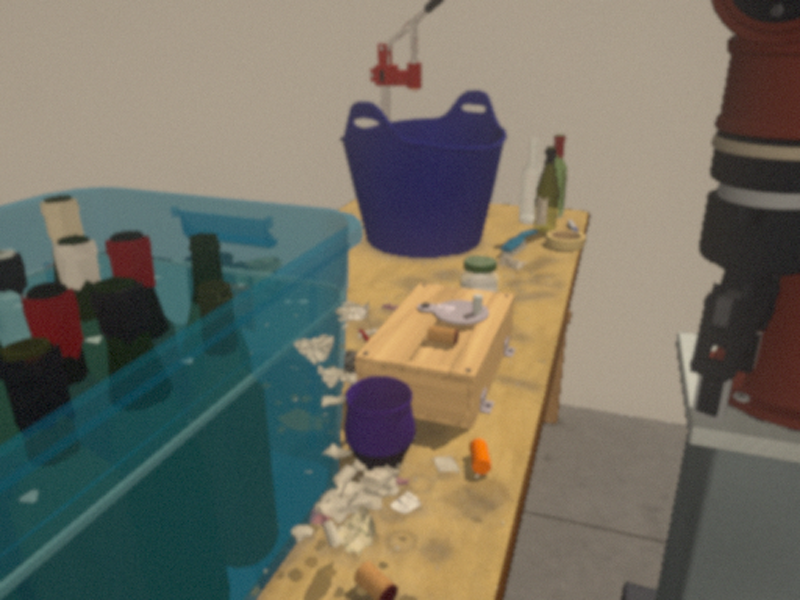

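The top view shows the box at display px (302–437, 290–372), the cork at about (342,338), the cover disc at (387,340) with its pin at (386,312), the mug at (257,327) and the jar at (497,326). I'll enlarge that area.

```bash
cat > h.py <<'E'
import cv2,numpy as np
from workcell import ctrl
def crop(name,x0,y0,w,h,s,f):
    c=ctrl.camera(name); im=c["color"][y0:y0+h,x0:x0+w,::-1]
    cv2.imwrite(f,cv2.resize(im,None,fx=s,fy=s,interpolation=cv2.INTER_CUBIC)); return c
def px2w(c,u,v,z):
    E=c["extrinsics"]; d=E[:3,:3]@np.array([(u-c["cx"])/c["fx"],(v-c["cy"])/c["fy"],1]); o=E[:3,3]
    return o+d*(z-o[2])/d[2]
def w2px(c,p):
    E=c["extrinsics"]; q=E[:3,:3].T@(np.array(p)-E[:3,3]); return c["fx"]*q[0]/q[2]+c["cx"],c["fy"]*q[1]/q[2]+c["cy"]
E
python3 - <<'E'
from h import *
crop("top",185,180,100,66,8,"pics/c1.png")
E
```

```text
(no output)
```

View pics/c1.png

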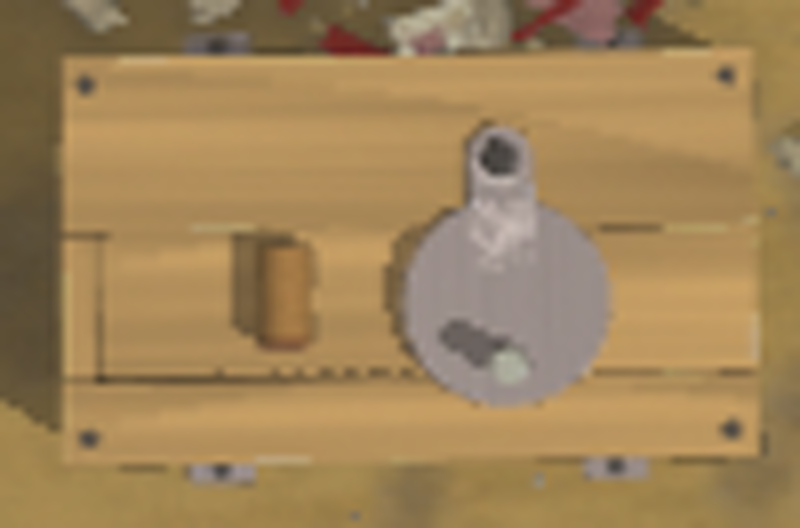

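The crop shows the deck corners at (63,57), (752,50), (760,455) and (63,460). The pin is at (499,155), the disc centre at (507,303), the knob top at (509,367) and the cork at (286,295).

```bash
python3 - <<'E'
from h import *
c=ctrl.camera("top"); s=ctrl.camera("side")
P=lambda a,b,z:px2w(c,185+(a+.5)/8-.5,180+(b+.5)/8-.5,z)
k=[P(63,57,85),P(752,50,85),P(760,455,85),P(63,460,85)]
for q in k:print(q.round(1))
cen=np.mean(k,0); ey=(k[0]+k[3]-k[1]-k[2])[:2]; ey/=np.linalg.norm(ey); ex=np.array([ey[1],-ey[0]])
print("cen",cen.round(1),"yaw",np.degrees(np.arctan2(ex[1],ex[0])))
for n,a,b,z in[("pin",499,155,90),("disc",507,303,89.5),("knob",509,367,119.5),("cork",286,295,92)]:
    p=P(a,b,z); d=p[:2]-cen[:2]; print(n,p.round(1),"box",(d@ex).round(1),(d@ey).round(1))
print("mug",px2w(c,257/1.5625,327/1.5625,80),"jar",px2w(c,497/1.5625,326/1.5625,90))
# side check of box knob
for n,u,v,z in[("knob",476,299,119.5),("disc",461,314,89.5)]: print("side",n,px2w(s,u/1.5625,v/1.5625,z).round(1))
o=ctrl.get_obs(); print(o["ee_rot"].round(4).tolist(),o["eef_pos"].round(1))
E
```

```text
[618.5 256.2  85. ]
[613.1 -41.2  85. ]
[439.  -39.2  85. ]
[445.2 260.   85. ]
cen [528.9 108.9  85. ] yaw -1.1192452041478294
pin [570.8  69.1  90. ] box 42.6 -39.0
disc [507.2  67.4  89.5] box -20.9 -41.9
knob [481.2  66.9 119.5] box -46.9 -43.0
cork [513.4 161.9  92. ] box -16.6 52.6
mug [543.30158505 355.41375618  80.        ] jar [ 530.58862492 -173.86257653   90.        ]
side knob [478.4  83.5 119.5]
side disc [502.3  82.8  89.5]
[[-0.9335, 0.3586, -0.0003], [0.3586, 0.9335, -0.0005], [0.0001, -0.0006, -1.0]] [188.2 489.9 253. ]
```

```bash
cat >> h.py <<'E'
from scipy.spatial.transform import Rotation as Ro
def mv(p0,y0,p1,y1):  # yaw = direction of tool y in world, tool straight down
    t=np.radians(y0); ty=np.array([np.cos(t),np.sin(t),0]); tz=np.array([0,0,-1.]); R=np.c_[np.cross(ty,tz),ty,tz]
    print("slide",(R.T@(np.array(p1)-p0)/300).round(4).tolist(),"ang",round(-(y1-y0)/360,4))
E
python3 - <<'E'
from h import *
p0=[188.3,490.1,253.3]
mv(p0,69,[340,280,200],79)
mv([340,280,200],79,[481.5,67.2,160],89)
E
```

```text
slide [-0.7231, -0.4726, 0.1777] ang -0.0278
slide [-0.5983, -0.6063, 0.1333] ang -0.0278
```

Emit:
{"method": "jog_arm", "body": {
  "slide": [
    [-0.723,-0.473,0.178],
    [-0.723,-0.473,0.178],
    [-0.723,-0.473,0.178],
    [-0.723,-0.473,0.178],
    [-0.723,-0.473,0.178],
    [-0.723,-0.473,0.178],
    [-0.723,-0.473,0.178],
    [-0.723,-0.473,0.178],
    [-0.723,-0.473,0.178]
  ],
  "angular": [
    [0,0,-0.028],
    [0,0,-0.028],
    [0,0,-0.028],
    [0,0,-0.028],
    [0,0,-0.028],
    [0,0,-0.028],
    [0,0,-0.028],
    [0,0,-0.028],
    [0,0,-0.028]
  ],
  "claw": [0.4,0.4,0.4,0.4,0.4,0.4,0.4,0.4,0.4],
  "force": 20
}}

```text
time: 1.0
eef_pos: [340.2, 279.1, 199.8]
ee_rot: [[-0.981, 0.192, -0.0], [0.192, 0.981, -0.0], [0.0, -0.0, -1.0]]
ft_force: [0.2, 0.6, 0.9]
width: 34.2
finger_force: 0.0
```

Emit:
{"method": "jog_arm", "body": {
  "slide": [
    [-0.598,-0.606,0.133],
    [-0.598,-0.606,0.133],
    [-0.598,-0.606,0.133],
    [-0.598,-0.606,0.133],
    [-0.598,-0.606,0.133],
    [-0.598,-0.606,0.133],
    [-0.598,-0.606,0.133],
    [-0.598,-0.606,0.133],
    [-0.598,-0.606,0.133],
    [-0.598,-0.606,0.133]
  ],
  "angular": [
    [0,0,-0.028],
    [0,0,-0.028],
    [0,0,-0.028],
    [0,0,-0.028],
    [0,0,-0.028],
    [0,0,-0.028],
    [0,0,-0.028],
    [0,0,-0.028],
    [0,0,-0.028],
    [0,0,-0.028]
  ],
  "claw": [0.4,0.4,0.4,0.4,0.4,0.4,0.4,0.4,0.4,0.4]
}}

```text
time: 1.83
eef_pos: [480.9, 68.7, 160.1]
ee_rot: [[-1.0, 0.014, -0.001], [0.014, 1.0, 0.001], [0.001, 0.001, -1.0]]
ft_force: [-0.0, 0.2, -0.0]
width: 34.2
finger_force: 0.0
```

```bash
python3 - <<'E'
from h import *
c=crop("side",240,130,110,90,7,"pics/s1.png")
o=ctrl.get_obs(); print(o["time"],o["eef_pos"].round(1),o["ee_rot"].round(3).tolist(),o["width"],o["qpos"].round(1))
P=o["eef_pos"]
for n,p in[("tip",P-[0,0,22]),("knobtop",[481.2,66.9,119.5]),("pin",[570.8,69.1,87]),("cork",[513.4,161.9,89])]:
    u,v=w2px(c,p); print(n,round((u-240)*7),round((v-130)*7))
E
```

```text
1.8833 [480.9  68.9 160.2] [[-1.0, 0.013, -0.0], [0.013, 1.0, 0.0], [0.0, 0.0, -1.0]] 33.66927776107054 [ -0.5  16.9 -23.5  49.6   0.    0.2]
tip 457 365
knobtop 455 411
pin 216 465
cork 297 587
```

View pics/s1.png

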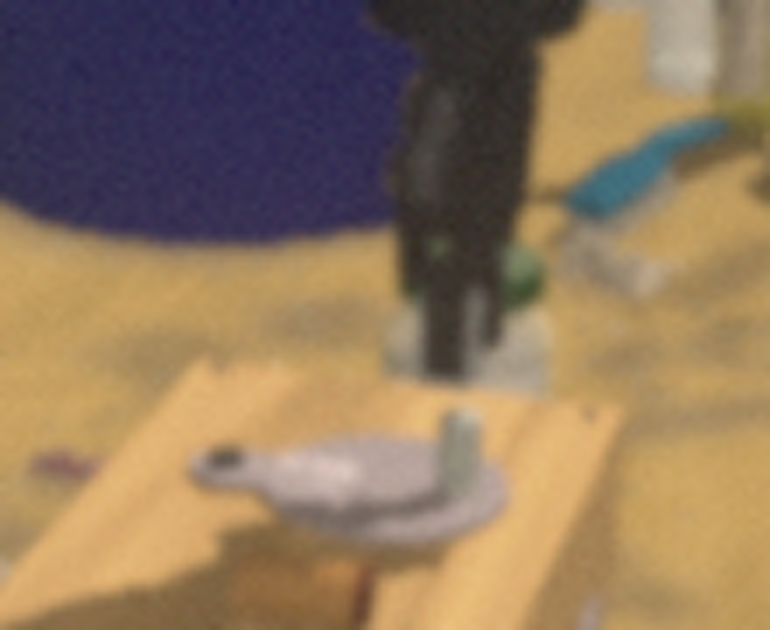

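The side view agrees: the knob top is at (460,412) against (455,411) predicted, and the fingertips are above it. I'll lower the fingers around the knob.

Emit:
{"method": "jog_arm", "body": {
  "slide": [
    [0,0,0.07],
    [0,0,0.1367],
    [0,0,0.1367],
    [0,0,0.1367],
    [0,0,0.1367]
  ],
  "angular": [
    [0,0,0],
    [0,0,0],
    [0,0,0],
    [0,0,0],
    [0,0,0]
  ],
  "claw": [0.36,0.33,0.33,0.33,0.33]
}}

```text
time: 2.3
eef_pos: [481.6, 68.1, 120.0]
ee_rot: [[-1.0, 0.014, 0.001], [0.014, 1.0, 0.0], [-0.001, 0.0, -1.0]]
ft_force: [-0.4, 1.2, 0.2]
width: 28.3
finger_force: 0.0
```

```bash
python3 - <<'E'
from h import *
o=ctrl.get_obs(); print(o["eef_pos"].round(1),o["width"],o["ft_force"].round(1))
p0=np.array([481.5,67.2,119]); pin=np.array([570.5,69]); yaw0=89.
d=p0[:2]-pin
# relative rows following the arc; axes at call start
t=np.radians(yaw0); ty=np.array([np.cos(t),np.sin(t)]); tx=np.array([-ty[1],ty[0]]) 
for a in np.arange(6,103,6):
    c,s=np.cos(np.radians(a)),np.sin(np.radians(a)); q=pin+88.5*np.array([-np.cos(np.radians(a)),-np.sin(np.radians(a))])
    D=(q-p0[:2])/300; print(a,q.round(1),[round(float(D@tx),3),round(float(D@ty),3)],round(-a/360,4))
E
```

```text
[481.6  68.1 120. ] 28.278944003429515 [-0.4  1.2  0.2]
6 [482.5  59.7] [-0.004, -0.025] -0.0167
12 [483.9  50.6] [-0.009, -0.055] -0.0333
18 [486.3  41.7] [-0.018, -0.085] -0.05
24 [489.7  33. ] [-0.029, -0.113] -0.0667
30 [493.9  24.8] [-0.044, -0.141] -0.0833
36 [498.9  17. ] [-0.061, -0.166] -0.1
42 [504.7   9.8] [-0.081, -0.19] -0.1167
48 [511.3   3.2] [-0.103, -0.211] -0.1333
54 [518.5  -2.6] [-0.127, -0.23] -0.15
60 [526.2  -7.6] [-0.153, -0.247] -0.1667
66 [534.5 -11.8] [-0.181, -0.26] -0.1833
72 [543.2 -15.2] [-0.21, -0.271] -0.2
78 [552.1 -17.6] [-0.24, -0.278] -0.2167
84 [561.2 -19. ] [-0.271, -0.283] -0.2333
90 [570.5 -19.5] [-0.302, -0.284] -0.25
96 [579.8 -19. ] [-0.332, -0.282] -0.2667
102 [588.9 -17.6] [-0.363, -0.276] -0.2833
```

Emit:
{"method": "jog_arm", "body": {
  "slide": [
    [-0.004,-0.025,0],
    [-0.009,-0.055,0],
    [-0.018,-0.085,0],
    [-0.029,-0.113,0],
    [-0.044,-0.141,0],
    [-0.061,-0.166,0],
    [-0.081,-0.19,0],
    [-0.103,-0.211,0],
    [-0.127,-0.23,0],
    [-0.153,-0.247,0],
    [-0.181,-0.26,0],
    [-0.21,-0.271,0]
  ],
  "angular": [
    [0,0,-0.0167],
    [0,0,-0.0333],
    [0,0,-0.05],
    [0,0,-0.0667],
    [0,0,-0.0833],
    [0,0,-0.1],
    [0,0,-0.1167],
    [0,0,-0.1333],
    [0,0,-0.15],
    [0,0,-0.1667],
    [0,0,-0.1833],
    [0,0,-0.2]
  ],
  "claw": [0.33,0.33,0.33,0.33,0.33,0.33,0.33,0.33,0.33,0.33,0.33,0.33]
}}

```text
time: 3.3
eef_pos: [544.1, -14.9, 120.5]
ee_rot: [[-0.318, -0.948, 0.001], [-0.948, 0.318, -0.0], [-0.0, -0.001, -1.0]]
ft_force: [-1.3, 1.2, 0.1]
width: 28.3
finger_force: 0.4
```

```bash
python3 - <<'E'
from h import *
p0=np.array([543.2,-15.2,119]); pin=np.array([570.5,69])
for a in (78,84,90,95):
    r=np.radians(a); q=pin+88.5*np.array([-np.cos(r),-np.sin(r)]); print(a);mv(p0,161,[q[0],q[1],119],89+a)
E
```

```text
78
slide [-0.0022, -0.0306, 0.0] ang -0.0167
84
slide [-0.0076, -0.061, 0.0] ang -0.0333
90
slide [-0.0161, -0.0907, 0.0] ang -0.05
95
slide [-0.0255, -0.1147, 0.0] ang -0.0639
```

Emit:
{"method": "jog_arm", "body": {
  "slide": [
    [-0.002,-0.031,0],
    [-0.008,-0.061,0],
    [-0.016,-0.091,0],
    [-0.0255,-0.115,0],
    [-0.0255,-0.115,0],
    [-0.0255,-0.115,0],
    [-0.0255,-0.115,-0.15],
    [-0.0255,-0.115,-0.15],
    [-0.0255,-0.115,-0.15]
  ],
  "angular": [
    [0,0,-0.0167],
    [0,0,-0.0333],
    [0,0,-0.05],
    [0,0,-0.064],
    [0,0,-0.064],
    [0,0,-0.064],
    [0,0,-0.064],
    [0,0,-0.064],
    [0,0,-0.064]
  ],
  "claw": [0.33,0.33,0.33,0.33,0.33,0.33,0.33,0.33,0.33]
}}

```text
time: 4.05
eef_pos: [579.8, -18.9, 167.1]
ee_rot: [[0.07, -0.998, 0.005], [-0.998, -0.07, -0.001], [0.001, -0.005, -1.0]]
ft_force: [-0.1, -0.8, 0.3]
width: 28.0
finger_force: 0.0
```

```bash
python3 - <<'E'
from h import *
mv([578.5,-19.2,164],184,[511,206,164],179)
crop("side",220,130,130,100,6,"pics/s2.png")
E
```

```text
slide [-0.7645, 0.1721, 0.0] ang 0.0139
```

View pics/s2.png

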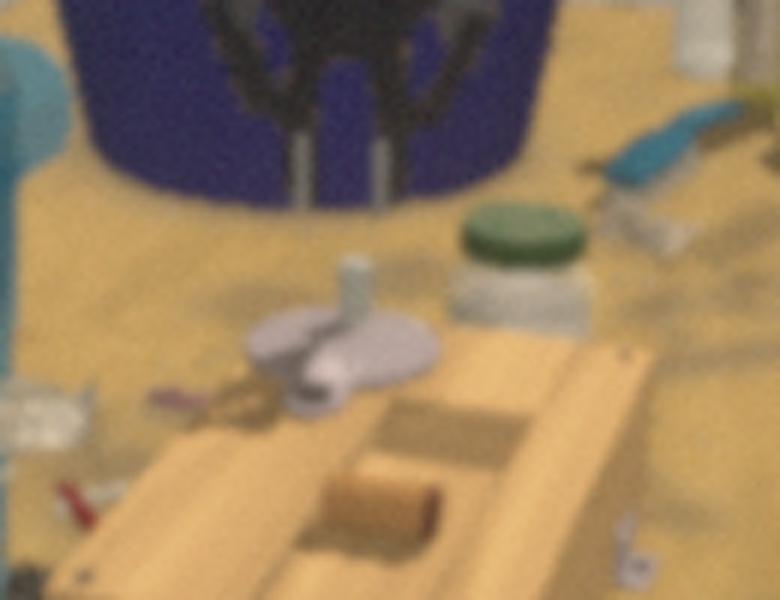

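The cover is open, with the knob at (355,270), and the port at (450,430) is fully clear. The cork is at (385,505), so I'll go behind it.

Emit:
{"method": "jog_arm", "body": {
  "slide": [
    [-0.7645,0.172,0],
    [-0.7645,0.172,0],
    [-0.7645,0.172,0],
    [-0.7645,0.172,0],
    [-0.7645,0.172,0],
    [-0.7645,0.172,0],
    [-0.7645,0.172,0],
    [-0.7645,0.172,0],
    [-0.7645,0.172,0]
  ],
  "angular": [
    [0,0,0.0139],
    [0,0,0.0139],
    [0,0,0.0139],
    [0,0,0.0139],
    [0,0,0.0139],
    [0,0,0.0139],
    [0,0,0.0139],
    [0,0,0.0139],
    [0,0,0.0139]
  ],
  "claw": [0.14,0.14,0.14,0.14,0.14,0.14,0.14,0.14,0.14]
}}

```text
time: 4.85
eef_pos: [509.8, 205.7, 163.5]
ee_rot: [[-0.015, -1.0, -0.001], [-1.0, 0.015, -0.001], [0.001, 0.001, -1.0]]
ft_force: [-0.2, -1.0, 0.7]
width: 11.7
finger_force: 0.0
```

```bash
python3 - <<'E'
from h import *
c=crop("side",220,130,130,100,6,"pics/s3.png")
o=ctrl.get_obs(); P=o["eef_pos"]; print(P.round(1),o["width"])
for n,p in[("tip",P-[0,0,22]),("below",[P[0],P[1],77]),("cork",[513,162,89])]:
    u,v=w2px(c,p); print(n,round((u-220)*6),round((v-130)*6))
E
```

```text
[510.1 205.3 163.6] 11.925913141724104
tip 354 427
below 352 581
cork 376 503
```

View pics/s3.png

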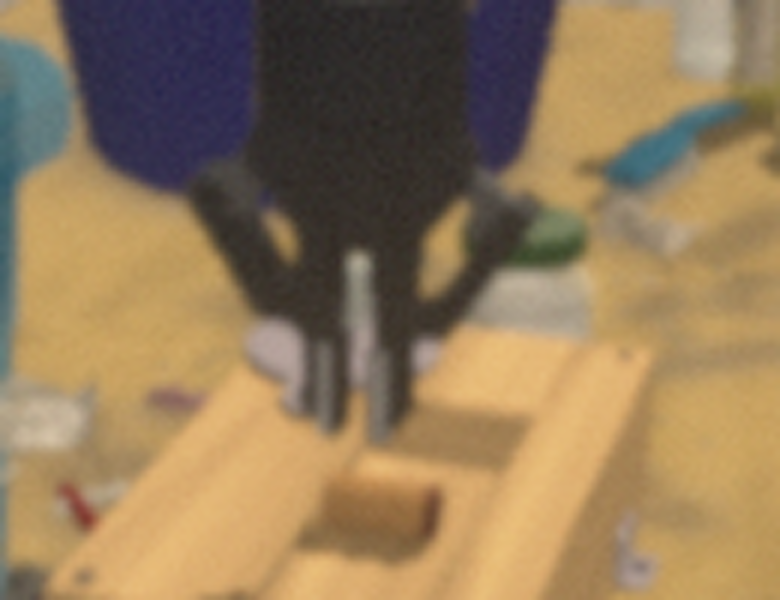

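The fingertips at (355,433) are lined up behind the cork, and the outer finger width fits the trough. I'll descend and push slowly.

Emit:
{"method": "jog_arm", "body": {
  "slide": [
    [0,0.01,0.1],
    [0,0.01,0.17],
    [0,0.01,0.2],
    [0,0.01,0.2],
    [0,0.01,0.2],
    [0,0.01,0.2]
  ],
  "angular": [
    [0,0,0],
    [0,0,0],
    [0,0,0],
    [0,0,0],
    [0,0,0],
    [0,0,0]
  ],
  "claw": [0.14,0.14,0.14,0.14,0.14,0.14]
}}

```text
time: 5.4
eef_pos: [508.2, 205.9, 105.1]
ee_rot: [[-0.015, -1.0, 0.002], [-1.0, 0.015, 0.0], [-0.0, -0.002, -1.0]]
ft_force: [-0.1, 0.3, 0.1]
width: 11.9
finger_force: 0.0
```

Emit:
{"method": "jog_arm", "body": {
  "slide": [
    [0.014,0,0],
    [0.028,0,0],
    [0.042,0,0],
    [0.056,0,0],
    [0.07,0,0],
    [0.084,0,0],
    [0.098,0,0],
    [0.11,0,0],
    [0.12,0,0],
    [0.13,0,0],
    [0.14,0,0],
    [0.15,0,0]
  ],
  "angular": [
    [0,0,0],
    [0,0,0],
    [0,0,0],
    [0,0,0],
    [0,0,0],
    [0,0,0],
    [0,0,0],
    [0,0,0],
    [0,0,0],
    [0,0,0],
    [0,0,0],
    [0,0,0]
  ],
  "claw": [0.14,0.14,0.14,0.14,0.14,0.14,0.14,0.14,0.14,0.14,0.14,0.14]
}}

```text
time: 6.4
eef_pos: [506.5, 160.9, 104.0]
ee_rot: [[-0.014, -1.0, -0.0], [-1.0, 0.014, -0.0], [0.0, 0.0, -1.0]]
ft_force: [0.5, 1.0, 0.3]
width: 12.1
finger_force: 0.0
```

Emit:
{"method": "jog_arm", "body": {
  "slide": [
    [0.01,0,0],
    [0.02,0,0],
    [0.03,0,0],
    [0.04,0,0],
    [0.05,0,0],
    [0.06,0,0],
    [0.07,0,0],
    [0.08,0,0],
    [0.09,0,0],
    [0.1,0,0],
    [0.11,0,0],
    [0.12,0,0]
  ],
  "angular": [
    [0,0,0],
    [0,0,0],
    [0,0,0],
    [0,0,0],
    [0,0,0],
    [0,0,0],
    [0,0,0],
    [0,0,0],
    [0,0,0],
    [0,0,0],
    [0,0,0],
    [0,0,0]
  ],
  "claw": [0.14,0.14,0.14,0.14,0.14,0.14,0.14,0.14,0.14,0.14,0.14,0.14]
}}

```text
time: 7.4
eef_pos: [506.0, 124.9, 104.0]
ee_rot: [[-0.014, -1.0, -0.0], [-1.0, 0.014, 0.0], [-0.0, 0.0, -1.0]]
ft_force: [0.1, 0.3, 0.1]
width: 12.4
finger_force: 0.0
```

Emit:
{"method": "jog_arm", "body": {
  "slide": [
    [0.01,0,0],
    [0.02,0,0],
    [0.03,0,0],
    [0.04,0,0],
    [0.05,0,0],
    [0.06,0,0],
    [0.07,0,0],
    [0.08,0,0],
    [0.09,0,0],
    [0.1,0,0],
    [0.11,0,0],
    [0.12,0,0]
  ],
  "angular": [
    [0,0,0],
    [0,0,0],
    [0,0,0],
    [0,0,0],
    [0,0,0],
    [0,0,0],
    [0,0,0],
    [0,0,0],
    [0,0,0],
    [0,0,0],
    [0,0,0],
    [0,0,0]
  ],
  "claw": [0.14,0.14,0.14,0.14,0.14,0.14,0.14,0.14,0.14,0.14,0.14,0.14]
}}

```text
time: 8.4
eef_pos: [505.5, 88.9, 104.0]
ee_rot: [[-0.014, -1.0, 0.0], [-1.0, 0.014, 0.0], [-0.0, -0.0, -1.0]]
ft_force: [0.3, 0.4, 0.7]
width: 11.8
finger_force: 0.0
```

```bash
python3 - <<'E'
from h import *
c=crop("side",220,130,130,100,6,"pics/s4.png")
E
```

```text
(no output)
```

View pics/s4.png

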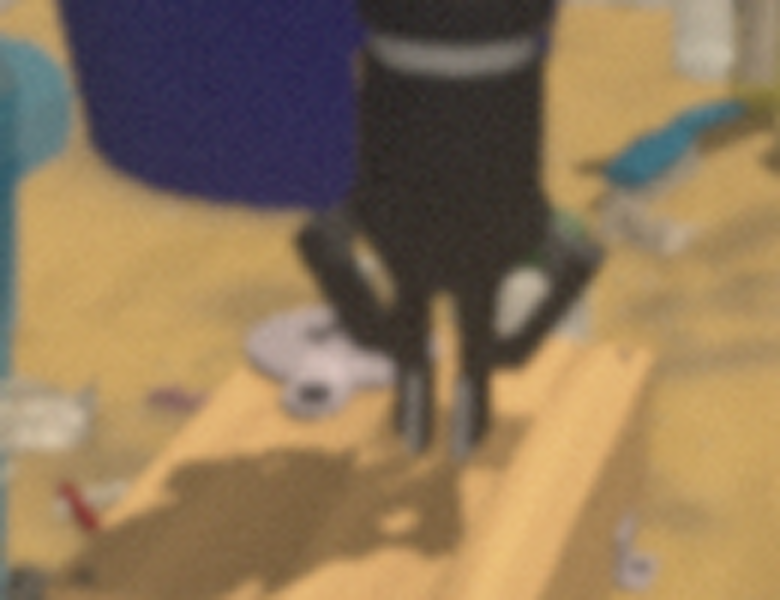

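The cork is no longer visible in the trough. I'll lift, move back above the open knob, and check.

Emit:
{"method": "jog_arm", "body": {
  "slide": [
    [0,0,-0.12],
    [0,0,-0.2],
    [0.1,-0.06,-0.2],
    [0.2,-0.12,-0.2],
    [0.36,-0.238,-0.2],
    [0.36,-0.238,-0.2],
    [0.36,-0.238,-0.2],
    [0.36,-0.238,-0.2],
    [0.36,-0.238,-0.2]
  ],
  "angular": [
    [0,0,0],
    [0,0,0],
    [0,0,-0.0139],
    [0,0,-0.0139],
    [0,0,-0.0139],
    [0,0,-0.0139],
    [0,0,-0.0139],
    [0,0,-0.0139],
    [0,0,-0.0139]
  ],
  "claw": [0.33,0.33,0.33,0.33,0.33,0.33,0.33,0.33,0.33]
}}

```text
time: 9.2
eef_pos: [574.6, -19.3, 163.7]
ee_rot: [[0.073, -0.997, -0.001], [-0.997, -0.073, 0.0], [-0.001, 0.001, -1.0]]
ft_force: [-0.5, 0.8, 0.4]
width: 27.9
finger_force: 0.0
```

```bash
python3 - <<'E'
from h import *
c=crop("side",220,130,130,100,6,"pics/s5.png")
P=ctrl.get_obs()["eef_pos"]; print(P.round(1))
print("knob top in s2",px2w(c,220+355/6,130+262/6,119.5).round(1))
for a in (88,92,97):
    r=np.radians(a-1.1); p=[570.5-88*np.cos(r),69-88*np.sin(r),119.5];u,v=w2px(c,p);print(a,np.round(p,1),round((u-220)*6),round((v-130)*6))
E
```

```text
[574.6 -19.  163.8]
knob top in s2 [572.9 -16.4 119.5]
88 [565.7 -18.9 119.5] 371 262
92 [571.9 -19.  119.5] 359 260
97 [579.5 -18.5 119.5] 343 259
```

View pics/s5.png

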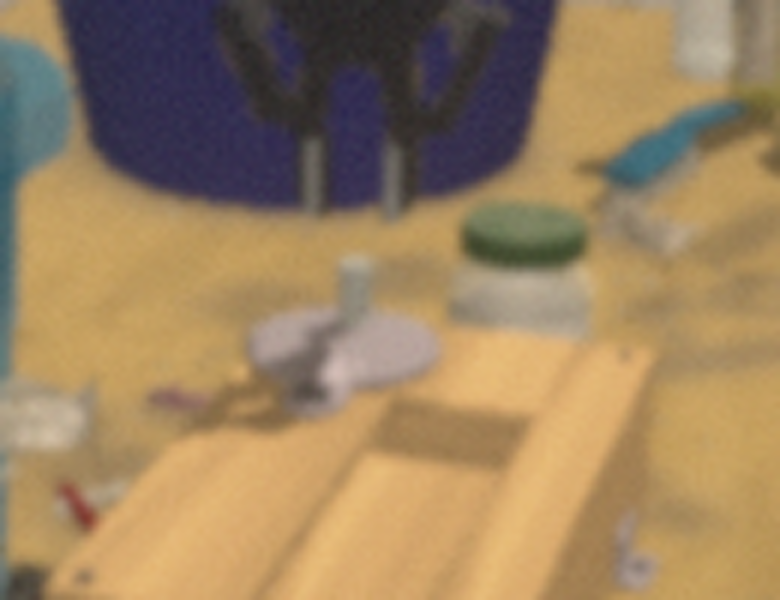

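The trough is empty and the port is open, so the cork has dropped. The knob is at (355,262), under the gripper. I'll lower the fingers around it and swing it back.

Emit:
{"method": "jog_arm", "body": {
  "slide": [
    [0,0,0.08],
    [0,0,0.148],
    [0,0,0.148],
    [0,0,0.148],
    [0,0,0.148]
  ],
  "angular": [
    [0,0,0],
    [0,0,0],
    [0,0,0],
    [0,0,0],
    [0,0,0]
  ],
  "claw": [0.33,0.33,0.33,0.33,0.33]
}}

```text
time: 9.67
eef_pos: [575.6, -19.2, 120.7]
ee_rot: [[0.074, -0.997, 0.001], [-0.997, -0.074, -0.0], [0.0, -0.001, -1.0]]
ft_force: [1.2, 0.6, 0.1]
width: 28.1
finger_force: 0.0
```

```bash
python3 - <<'E'
from h import *
print(ctrl.get_obs()["eef_pos"])
pin=np.array([570.5,69])
def arc(p0,y0,A):
    for a in A:
        r=np.radians(a); q=pin+88*np.array([-np.cos(r),-np.sin(r)]); print(a,end=" ");mv(p0,y0,[q[0],q[1],p0[2]],89+a)
arc(np.array([574.6,-19.2,119]),184,range(88,15,-6))
r=np.radians(22)
arc(np.array([570.5-88*np.cos(r),69-88*np.sin(r),119]),111,(16,10,4,0,-3,-5,-7,-8))
E
```

```text
[575.60540407 -19.24994893 120.65342462]
88 slide [-0.0025, 0.0238, 0.0] ang 0.0194
82 slide [-0.0073, 0.0541, 0.0] ang 0.0361
76 slide [-0.0153, 0.0838, 0.0] ang 0.0528
70 slide [-0.0263, 0.1124, 0.0] ang 0.0694
64 slide [-0.0402, 0.1398, 0.0] ang 0.0861
58 slide [-0.0569, 0.1655, 0.0] ang 0.1028
52 slide [-0.0762, 0.1894, 0.0] ang 0.1194
46 slide [-0.098, 0.2111, 0.0] ang 0.1361
40 slide [-0.1218, 0.2304, 0.0] ang 0.1528
34 slide [-0.1476, 0.2472, 0.0] ang 0.1694
28 slide [-0.1749, 0.2611, 0.0] ang 0.1861
22 slide [-0.2036, 0.2721, 0.0] ang 0.2028
16 slide [-0.2332, 0.28, 0.0] ang 0.2194
16 slide [-0.0011, 0.0307, 0.0] ang 0.0167
10 slide [-0.0053, 0.0611, 0.0] ang 0.0333
4 slide [-0.0128, 0.0909, 0.0] ang 0.05
0 slide [-0.0194, 0.1102, 0.0] ang 0.0611
-3 slide [-0.0253, 0.1244, 0.0] ang 0.0694
-5 slide [-0.0296, 0.1337, 0.0] ang 0.075
-7 slide [-0.0343, 0.1428, 0.0] ang 0.0806
-8 slide [-0.0367, 0.1473, 0.0] ang 0.0833
```

Emit:
{"method": "jog_arm", "body": {
  "slide": [
    [-0.0025,0.024,0],
    [-0.007,0.054,0],
    [-0.015,0.084,0],
    [-0.026,0.112,0],
    [-0.04,0.14,0],
    [-0.057,0.1655,0],
    [-0.076,0.189,0],
    [-0.098,0.211,0],
    [-0.122,0.23,0],
    [-0.148,0.247,0],
    [-0.175,0.261,0],
    [-0.2035,0.272,0]
  ],
  "angular": [
    [0,0,0.0194],
    [0,0,0.0361],
    [0,0,0.0528],
    [0,0,0.0694],
    [0,0,0.0861],
    [0,0,0.1028],
    [0,0,0.1194],
    [0,0,0.1361],
    [0,0,0.1528],
    [0,0,0.1694],
    [0,0,0.1861],
    [0,0,0.2028]
  ],
  "claw": [0.33,0.33,0.33,0.33,0.33,0.33,0.33,0.33,0.33,0.33,0.33,0.33]
}}

```text
time: 10.67
eef_pos: [490.0, 35.3, 121.2]
ee_rot: [[-0.934, -0.356, 0.002], [-0.356, 0.934, -0.001], [-0.002, -0.001, -1.0]]
ft_force: [-0.3, -1.4, 0.2]
width: 27.9
finger_force: 0.5
```

Emit:
{"method": "jog_arm", "body": {
  "slide": [
    [-0.001,0.031,0],
    [-0.005,0.061,0],
    [-0.013,0.091,0],
    [-0.0195,0.11,0],
    [-0.0255,0.1244,0],
    [-0.0255,0.1244,0],
    [-0.0255,0.1244,0]
  ],
  "angular": [
    [0,0,0.0167],
    [0,0,0.0333],
    [0,0,0.05],
    [0,0,0.061],
    [0,0,0.0694],
    [0,0,0.0694],
    [0,0,0.0694]
  ],
  "claw": [0.33,0.33,0.33,0.33,0.33,0.33,0.33]
}}

```text
time: 11.25
eef_pos: [483.9, 72.9, 120.7]
ee_rot: [[-0.998, 0.064, 0.002], [0.064, 0.998, -0.0], [-0.002, 0.0, -1.0]]
ft_force: [0.3, 0.9, 0.3]
width: 28.4
finger_force: 0.0
```

Emit:
{"method": "jog_arm", "body": {
  "slide": [
    [0,0.004,0],
    [0,0.008,0],
    [0,0.012,0],
    [0,0.012,0]
  ],
  "angular": [
    [0,0,0],
    [0,0,0],
    [0,0,0],
    [0,0,0]
  ],
  "claw": [0.33,0.33,0.33,0.33]
}}

```text
time: 11.58
eef_pos: [483.7, 75.7, 119.8]
ee_rot: [[-0.998, 0.066, 0.0], [0.066, 0.998, -0.001], [-0.001, -0.001, -1.0]]
ft_force: [-0.5, -4.0, 3.0]
width: 28.2
finger_force: 2.1
```

Emit:
{"method": "jog_arm", "body": {
  "slide": [
    [0,0.004,0],
    [0,0.008,0],
    [0,0.008,0]
  ],
  "angular": [
    [0,0,0],
    [0,0,0],
    [0,0,0]
  ],
  "claw": [0.33,0.33,0.33]
}}

```text
time: 11.83
eef_pos: [483.7, 76.2, 119.8]
ee_rot: [[-0.998, 0.068, -0.0], [0.068, 0.998, -0.006], [-0.0, -0.006, -1.0]]
ft_force: [-1.2, -15.7, 4.2]
width: 28.5
finger_force: 7.7
```

The force rose to 16 N with no further motion, so the cover is at its shut stop. I'll centre on the knob, lift, and move away.

Emit:
{"method": "jog_arm", "body": {
  "slide": [
    [0,-0.024,0],
    [0,-0.024,0],
    [0,-0.024,0],
    [0,-0.024,-0.07],
    [0,-0.024,-0.18],
    [0,-0.024,-0.3],
    [0.2,0.3,-0.4],
    [0.3,0.5,-0.4],
    [0.5,0.8,-0.4],
    [0.5,0.8,-0.4],
    [0.5,0.8,-0.4],
    [0.5,0.8,-0.4]
  ],
  "angular": [
    [0,0,0],
    [0,0,0],
    [0,0,0],
    [0,0,0],
    [0,0,0],
    [0,0,0],
    [0,0,0],
    [0,0,0],
    [0,0,0],
    [0,0,0],
    [0,0,0],
    [0,0,0]
  ],
  "claw": [0.33,0.33,0.33,0.33,0.33,0.33,0.33,0.33,0.33,0.33,0.33,0.33]
}}

```text
time: 12.83
eef_pos: [367.6, 293.5, 237.1]
ee_rot: [[-0.998, 0.066, -0.0], [0.066, 0.998, 0.001], [0.0, 0.001, -1.0]]
ft_force: [2.7, 0.6, 0.1]
width: 28.1
finger_force: 0.0
```

```bash
python3 - <<'E'
from h import *
crop("top",185,180,100,66,8,"pics/c2.png")
E
```

```text
(no output)
```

View pics/c2.png

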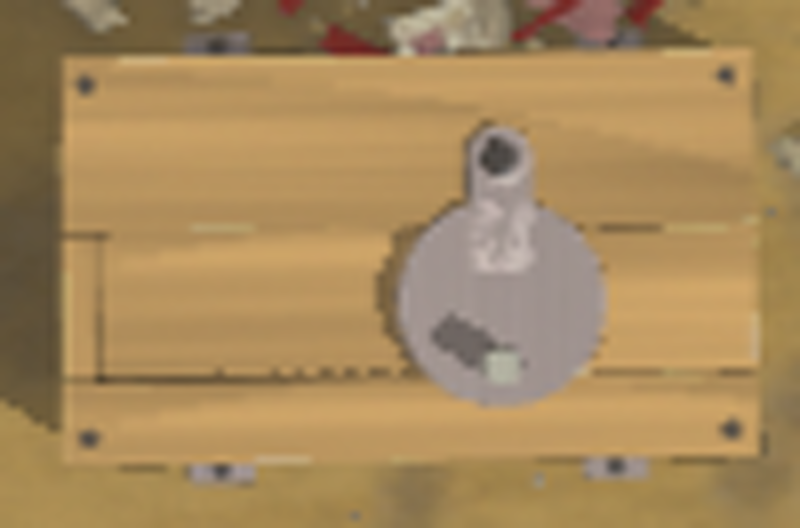

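The cover is shut, with the disc at (502,303) directly under the pin at (499,155). The trough is empty and the arm is clear of everything.

Emit:
{"method": "jog_arm", "body": {
  "slide": [
    [0,0,0],
    [0,0,0],
    [0,0,0]
  ],
  "angular": [
    [0,0,0],
    [0,0,0],
    [0,0,0]
  ],
  "claw": [0.33,0.33,0.33]
}}

```text
time: 13.13
eef_pos: [369.3, 291.2, 236.7]
ee_rot: [[-0.998, 0.067, -0.0], [0.067, 0.998, -0.0], [0.0, -0.0, -1.0]]
ft_force: [-0.2, 1.0, 0.1]
width: 28.1
finger_force: 0.0
```

```bash
python3 -c "
from workcell import ctrl
print(ctrl.job_done())"
```

```text
the job is handed in; nothing more can be done
None
```

The job is handed in at about 13 s: I swung the cover open, pushed the cork along the trough until it dropped through the port, swung the cover back to its shut stop, and moved the arm clear without going near the mug, jar or steel wool.

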